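Show the helper the next piece, point by point

TASK

Show the helper how the next clay piece is to be made by pointing, with the hand straight down and the fingertips about 3 cm above the thing: first at the small plain round cutter, then at the lidded glitter jar, then at the middle of the empty one of the two square tiles in front of the robot. Hold still over each of the first two for two seconds before going on, and finish still pointing at the empty tile, holding there for two seconds as well. Touch and move nothing, and come down only over those three things: pass high over everything else.

Things in the scene. Friction and masses are not known exactly. Their poses are not given: they have to be found in the camera images.
- round_cutter: the thing to point at first: bare stainless clay cutter, a plain smooth round ring, 29 mm across, 18 mm high, the smallest of three steel cutters standing in a loose row on the table to the robot's left of the tiles. Origin: centre of its underside, on the table (z = 0); z up
- petal_cutter: not to be pointed at: stainless clay cutter with an outline of a few broad rounded petals, 35 mm across, 20 mm high. Origin: centre of its underside; z up
- star_cutter: not to be pointed at: stainless clay cutter with a fluted star or flower outline, 43 mm across, 20 mm high, the largest. Origin: centre of its underside; z up
- lidded_jar: the thing to point at second: squat round jar of glitter with a wide flat screw lid, 39 mm across, 43 mm high to the top of the lid, standing on the table behind the cutters. Origin: centre of its underside, on the table; z up
- varnish_bottle: not to be pointed at: slim pale bottle with a threaded neck, 26 x 29 mm, 72 mm high, standing on the table behind the cutters. Origin: centre of its underside; z up
- empty_tile: the thing to point at last: flat glazed square tile, 147 x 147 x 7 mm, with nothing on it, glazed off-white like the table top, lying on the front table near the other tile (it is not part of the flat stack of square plates at the far back); its place and the other tile's may be swapped. Origin: centre of its underside, on the table; x and y along its edges, z up
- used_tile: not to be pointed at: an equal tile, 147 x 147 x 7 mm, that carries the sanding block. Origin: centre of its underside; z up
- sanding_block: not to be pointed at: brick-shaped foam sanding block, 45 x 68 x 24 mm, lying near the middle of the used tile, top at z = 0.031. Origin: centre of its underside; z up

How it is judged:
On the way, in this order (a step that is already met when the one before it is completed fails the run):
1. the hand points straight down (within 20 degrees) at the round cutter, TCP within 18 mm of its axis and 25 to 85 mm above its top, for 1.5 s (horizontal distance between the grasp point and round_cutter below 0.018 m and height (world z) of the grasp point between 0.043 and 0.103 m and angle between the grasp point's own z axis and vertical above 2.79159 rad), for 1.5 s.
2. then at the lidded jar, TCP within 20 mm of its axis and 25 to 85 mm above its lid, for 1.5 s (horizontal distance between the grasp point and lidded_jar below 0.02 m and height (world z) of the grasp point between 0.068 and 0.128 m and angle between the grasp point's own z axis and vertical above 2.79159 rad), for 1.5 s.
3. then at the empty tile, TCP within 30 mm of its centre and 25 to 85 mm above its face, for 1.5 s (horizontal distance between the grasp point and empty_tile below 0.03 m and height (world z) of the grasp point between 0.032 and 0.092 m and angle between the grasp point's own z axis and vertical above 2.79159 rad), for 1.5 s.
At the end, for the whole second after the job is handed in: The hand is still pointing straight down (within 20 degrees) at the empty tile, TCP within 30 mm of its centre and 25 to 85 mm above its face, and the cutters, jar, bottle, tiles and sanding block are within 4 mm of where they stood (all of step 3 and distance of each of round_cutter, petal_cutter, star_cutter, lidded_jar, varnish_bottle, empty_tile, used_tile, sanding_block from where it was at the start of the episode below 0.004 m); the robot touches nothing.
It fails at once if the arm or hand touches anything (over 0.3 N) (contact force between any of the fingers, the arm and anything else above 0.3 N).
It fails at once if one of the task's things is moved by more than 4 mm (distance of any of round_cutter, petal_cutter, star_cutter, lidded_jar, varnish_bottle, empty_tile, used_tile, sanding_block from where it was at the start of the episode above 0.004 m).
It fails at once if the hand comes down (TCP lower than 85 mm above its top) over a wrong thing: within 18 mm of the axis of another cutter or of the bottle, or within 30 mm of the middle of the used tile ((horizontal distance between the grasp point and petal_cutter below 0.018 m and height (world z) of the grasp point below 0.105 m) or (horizontal distance between the grasp point and star_cutter below 0.018 m and height (world z) of the grasp point below 0.105 m) or (horizontal distance between the grasp point and varnish_bottle below 0.018 m and height (world z) of the grasp point below 0.157 m) or (horizontal distance between the grasp point and used_tile below 0.03 m and height (world z) of the grasp point below 0.092 m)).
It also fails if it takes over 67 s, if anything falls off the work surface, if the arm or the gripper's body presses on something with over 40 N, if the wrist force passes 120 N, or if a joint passes its speed limit or range.

ROBOT

A 6-joint arm with a two-finger parallel gripper is mounted at the origin on a cart in front of the work surface, level with it; the furniture and walls round the work are solid. World frame = base frame: x ahead of the robot, y to its left, z up, the work surface at z = 0. Lengths are in m, angles in rad, forces in N, time in s.
With the tool pointing down it reaches from about 0.325 to 0.9 m from the base axis. Payload 6.1 kg.
Tool frame: the origin (TCP) lies between the finger pads, 19 mm behind the fingertips; this is the grasp point; z points along the fingers, y is the line along which they close (so a half turn about z gives the same grasp; the last joint's range is limited). The gripper opens to 87 mm and grips with 3 to 60 N. Pads are 19 mm wide; open, the fingers measure 117 mm over their backs; the gripper's body (75 mm by 190 mm) begins 51 mm behind the grasp point.
Start: joints at [0.988, 0.22, 1.526, -0, 1.395, -0.126], TCP at [0.276, 0.561, 0.241] pointing down, gripper open.
Joint ranges: [-2.98, 2.98], [-0.91, 2.08], [0.09, 2.57], [-1.24, 4.39], [0.2, 2.65], [-2.68, 2.68]. Speed limits (rad/s): [2.57, 2.57, 3.01, 3.14, 3.14, 3.14].

INTERFACE

Orientations are given as a unit quaternion [w, x, y, z].
In Python, from station import robot gives the robot as it stands. The module is installed in compiled form; this text tells all that it offers.
- The arm moves only by the tool move_arm, never from a script. Its argument "deltas" is a list of rows, each a list of 3 entries, a list of its own where there are three numbers: the closure, from 0 (fully open) to 1 (shut), then the shift along the tool's x, y, z normalised to -1 to 1, where 1 is 2 cm, then the turn, a rotation vector about the tool's x, y, z normalised to -1 to 1, where 1 is 5 degrees. In form: [[gripper, [tx, ty, tz], [ax, ay, az]], ...]. A call has 1 to 5 rows; each row shifts and turns the commanded pose from where the row before left it, along the tool's axes as they then stand; what a row does not reach is not made up. A row lasts 1/12 s, in which the tool goes at most 41.7 mm and 7.16 degrees, less where a joint would pass 70% of its speed; a pose out of reach is approached as far as the arm can. A call with a number of a shift or a turn outside -1 to 1 is refused whole. A call with a gripper value outside its range is refused whole. The fingers move at their own pace and stop on an object; "grip_force" is the grip in N (left out, the last holds). Time passes only in rows, so rows that do not move let the fingers close. It gives the time, the measured TCP pose, the force, the opening and the grip force at its end, in the units of the state.
- robot.get_obs(): the state, without advancing time (a new reading comes with each control period).
- robot.snapshot(name): name is "scene" or "top" or "wrist"; returns a dict with "color" (420x560x3 uint8, red, green, blue), "depth" (420x560 float32, m along the optical axis (not along the pixel's ray), 0 where there is no reading), "camera_matrix" (3x3 intrinsics, pixels), "extrinsics" (4x4, takes a point from camera to world coordinates). Camera axes: x right, y down, z forward; pixel columns grow to the right and rows downward; lengths in m; the calibration is good to about 2 mm. The wrist camera is an equidistant fisheye: a pixel r from the principal point sees the ray r / f radians off the axis. A picture is of the moment at which its call begins.
- robot.close_job(): hands the job in; it is judged then, once.
The state is a dict: "time": time; "joints": joint angles; "joint_velocities": joint speeds; "joint_torque": joint torques, N m; "eef_pos": TCP position; "tcp_rot": TCP orientation; "contact_force": force on the tool from outside, world axes, zero at the start; "torque": the same for the moment, N m; "opening": finger opening in m; "grip_force": force on a finger pad.
Only numpy, scipy, OpenCV 4.12 (cv2) and the standard library are available. Lean on these libraries where they do the work, as an engineer would, in place of code of your own. Each camera call takes 0.05 s, during which the arm holds its last target. There are 200 camera calls.

## Working session

There is one attempt and no reset: what is moved stays moved. The work goes in short steps, Python scripts to look and compute and a tool call to move; the robot and the scene stay as the last step left them, time stands still between calls to the robot, and variables do not carry over. Pictures are saved under pics/ and viewed, at most 10 in all, crops included, and the job is handed in when it is done.

Besides the shell and the picture viewer there is one more tool, called after "Call:" in YAML: its name, and indented under it one key for each argument. move_arm: Moves the arm, as the interface text tells. Scaled input: -1 to 1 covers 2 cm each way for a shift and 5 degrees each way for a turn. Its arguments: {"type":"object","properties":{"deltas":{"type":"array"},"grip_force":{"type":"number"}},"required":["deltas"]}

```bash
mkdir -p pics
cat > h.py <<'E'
import numpy as np, cv2
from station import robot
def snap(n,save=None):
    s=robot.snapshot(n)
    np.savez(f'{n}.npz',**s)
    if save: cv2.imwrite(f'pics/{save}.png',s['color'][:,:,::-1])
    return s
def world(s,u,v):
    K,T=s['camera_matrix'],s['extrinsics']
    d=s['depth'][v,u]
    p=np.array([(u-K[0,2])/K[0,0],(v-K[1,2])/K[1,1],1])*d
    return T[:3,:3]@p+T[:3,3]
E
python3 - <<'E'
from h import *
for n in('scene','top'):
    s=snap(n,n+'0'); print(n,s['camera_matrix'].round(1).tolist(),s['extrinsics'].round(3).tolist())
o=robot.get_obs(); print({k:o[k] for k in('time','eef_pos','tcp_rot','opening')})
E
```

```text
scene [[513.9, 0.0, 276.4], [0.0, 513.9, 221.7], [0.0, 0.0, 1.0]] [[-0.842, 0.407, -0.356, 0.974], [0.54, 0.611, -0.579, 0.836], [-0.018, -0.679, -0.734, 1.0], [0.0, 0.0, 0.0, 1.0]]
top [[409.0, 0.0, 282.7], [0.0, 409.0, 203.0], [0.0, 0.0, 1.0]] [[-0.028, -0.991, 0.132, 0.407], [-1.0, 0.026, -0.01, 0.084], [0.006, -0.132, -0.991, 0.937], [0.0, 0.0, 0.0, 1.0]]
{'time': 0.1, 'eef_pos': array([0.27538992, 0.5604665 , 0.24021092]), 'tcp_rot': array([-3.01459062e-04,  2.26414288e-01,  9.74030678e-01, -8.47676870e-04]), 'opening': 0.08690410818524391}
```

View pics/scene0.png

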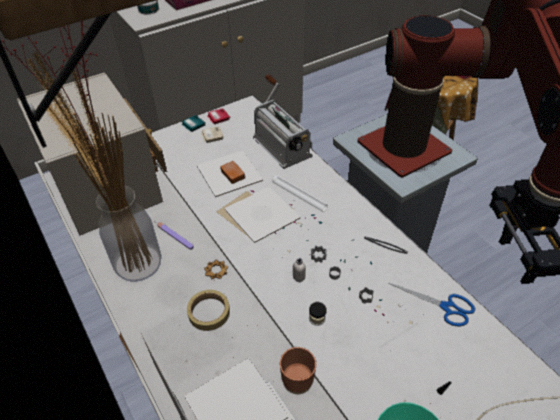

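View pics/top0.png

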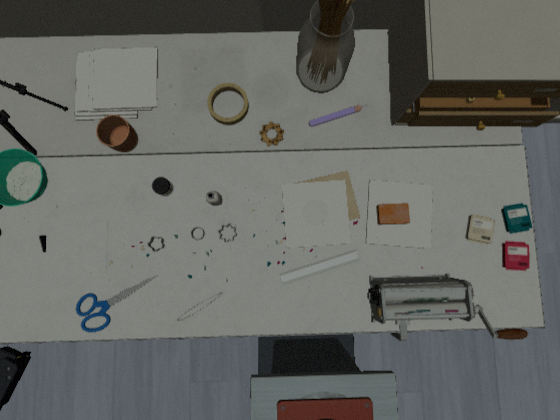

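The top view shows the round cutter at about (197,233), petal (157,243), star (228,232), jar (162,186) and bottle (213,198). The empty tile is at about (317,214), and the tile with the block at about (400,213).

Run:
```python
from h import *
t=dict(np.load('top.npz')); K,T=t['camera_matrix'],t['extrinsics']
v,u=np.mgrid[:420,:560]; d=t['depth']
P=np.stack([(u-K[0,2])/K[0,0]*d,(v-K[1,2])/K[1,1]*d,d],-1)@T[:3,:3].T+T[:3,3]
z=P[...,2]; z[d==0]=0
print('table z',np.median(z[250:260,200:240]), 'tile z',z[200:230:10,290:340:10].round(4).tolist(), z[235:245:4,370:430:15].round(4).tolist())
win=dict(round=(187,222,208,244),petal=(146,232,168,254),star=(217,221,240,244),jar=(150,175,175,197),bottle=(204,189,223,207))
for k,(a,b,c,e) in win.items():
    m=z[b:e,a:c]>0.010; p=P[b:e,a:c][m]
    if not len(p): print(k,'none');continue
    top=p[p[:,2]>p[:,2].max()-0.008]
    print(k,len(p),'zmax',p[:,2].max().round(3),'mid',((top.min(0)+top.max(0))/2).round(3),'size',np.ptp(top,0).round(3))
for k,(a,b,c,e) in dict(et=(270,170,362,258),ut=(362,172,440,255)).items():
    m=((z[b:e,a:c]>0.0045)&(z[b:e,a:c]<0.05)).astype(np.uint8)
    n,l,s,_=cv2.connectedComponentsWithStats(m); i=1+s[1:,4].argmax(); ys,xs=np.where(l==i)
    r=cv2.minAreaRect(P[b:e,a:c][ys,xs][:,:2].astype(np.float32)); print(k,r)
# tall things in region
for lim in (0.1,0.2,0.3):
    n,l,s,c=cv2.connectedComponentsWithStats((z>lim).astype(np.uint8))
    print(lim,[(s[i].tolist(),P[l==i].min(0).round(2).tolist(),P[l==i].max(0).round(2).tolist()) for i in range(1,n) if s[i,4]>30])
g=lambda a,b,c,e,n:cv2.resize(t['color'][b:e,a:c,::-1],None,fx=n,fy=n,interpolation=cv2.INTER_CUBIC)
s=dict(np.load('scene.npz'))
A=g(140,170,360,260,3); B=cv2.resize(s['color'][180:330,190:420,::-1],(660,430),interpolation=cv2.INTER_CUBIC)[:330]
cv2.imwrite('pics/crop.png',np.vstack([A,B]))
```

```text
table z -0.0007689553487573719 tile z [[0.004, 0.0059, 0.0066, 0.0081, 0.0044], [0.0059, 0.0059, 0.0073, 0.0068, 0.007], [0.0054, 0.0052, 0.0065, 0.0081, 0.0052]] [[0.0068, 0.0056, 0.0071, 0.0087], [0.0028, 0.0056, 0.0103, 0.0053], [0.0076, 0.0077, 0.0047, 0.0085]]
round 35 zmax 0.02 mid [0.467 0.27  0.017] size [0.027 0.027 0.008]
petal 58 zmax 0.022 mid [0.445 0.363 0.018] size [0.031 0.034 0.008]
star 77 zmax 0.023 mid [0.465 0.202 0.02 ] size [0.04  0.04  0.007]
jar 296 zmax 0.046 mid [0.573 0.346 0.042] size [0.038 0.037 0.008]
bottle 182 zmax 0.072 mid [0.543 0.23  0.068] size [0.011 0.014 0.008]
et ((0.5048060417175293, 0.00042664259672164917), (0.14675217866897583, 0.14668962359428406), 2.5185039043426514)
ut ((0.49840277433395386, -0.1911942958831787), (0.1478082835674286, 0.14632605016231537), 83.73429870605469)
0.1 [([0, 0, 560, 131, 25771], [0.65, -0.48, 0.1], [0.96, 0.68, 0.33]), ([370, 282, 106, 42, 2847], [0.27, -0.3, 0.1], [0.35, -0.09, 0.14]), ([479, 309, 49, 31, 466], [0.24, -0.38, 0.1], [0.29, -0.31, 0.16]), ([0, 346, 31, 65, 1149], [0.2, 0.46, 0.22], [0.29, 0.52, 0.34])]
0.2 [([310, 0, 44, 43, 1257], [0.81, -0.06, 0.2], [0.88, 0.02, 0.33]), ([413, 0, 147, 101, 13242], [0.69, -0.45, 0.2], [0.9, -0.18, 0.26]), ([0, 346, 31, 65, 1149], [0.2, 0.46, 0.22], [0.29, 0.52, 0.34])]
0.3 [([330, 0, 8, 11, 40], [0.81, -0.02, 0.3], [0.83, -0.01, 0.33]), ([0, 347, 27, 64, 962], [0.2, 0.46, 0.3], [0.29, 0.5, 0.34])]
```

View pics/crop.png

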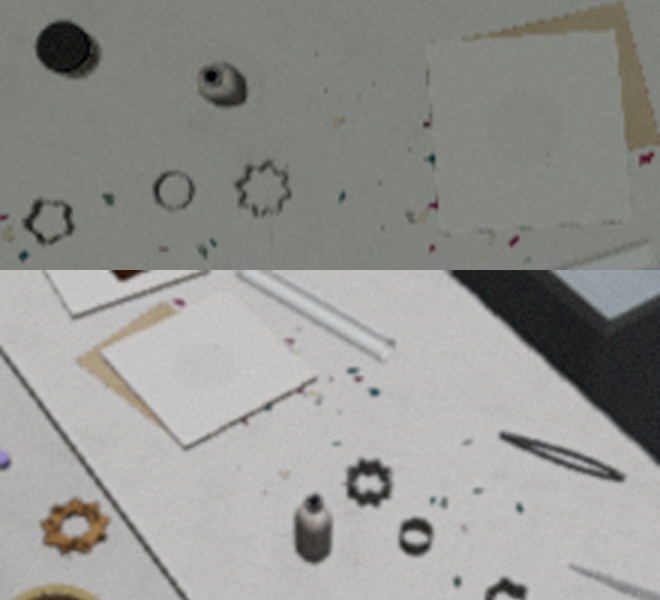

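The crop confirms the plain ring (small round cutter) sits between the star and petal cutters. The bare tile overlaps the kraft paper. The targets are:
- **Round cutter:** (0.467, 0.270), TCP z 0.067.
- **Jar:** (0.573, 0.346), TCP z 0.092.
- **Empty tile:** (0.505, 0.000), TCP z 0.056.

I'll travel at z = 0.24.

Call:
move_arm:
  deltas:
    - [0.5,[-0.75,-0.44,0],[0,0,0]]
    - [0.5,[-0.75,-0.44,0],[0,0,0]]
    - [0.5,[-0.75,-0.44,0],[0,0,0]]
    - [0.5,[-0.75,-0.44,0],[0,0,0]]
    - [0.5,[-0.75,-0.44,0],[0,0,0]]

```text
time: 0.52
eef_pos: [0.3237, 0.4874, 0.2406]
tcp_rot: [-0.0, 0.226, 0.974, -0.001]
contact_force: [0.9, 0.4, 0.5]
opening: 0.0617
grip_force: 0.0
```

Call:
move_arm:
  deltas:
    - [0.5,[-0.75,-0.44,0],[0,0,0]]
    - [0.5,[-0.75,-0.44,0],[0,0,0]]
    - [0.5,[-0.75,-0.44,0],[0,0,0]]
    - [0.5,[-0.75,-0.44,0],[0,0,0]]
    - [0.5,[-0.75,-0.44,0],[0,0,0]]

```text
time: 0.93
eef_pos: [0.3716, 0.4148, 0.2407]
tcp_rot: [-0.0, 0.226, 0.974, -0.0]
contact_force: [0.7, 0.7, 0.5]
opening: 0.0435
grip_force: 0.0
```

Call:
move_arm:
  deltas:
    - [0.5,[-0.75,-0.44,0],[0,0,0]]
    - [0.5,[-0.75,-0.44,0],[0,0,0]]
    - [0.5,[-0.75,-0.44,0],[0,0,0]]
    - [0.5,[-0.75,-0.44,0],[0,0,0]]
    - [0.5,[-0.75,-0.44,0],[0,0,0]]

```text
time: 1.35
eef_pos: [0.4195, 0.3423, 0.2407]
tcp_rot: [-0.0, 0.226, 0.974, -0.0]
contact_force: [-0.4, 0.4, -0.0]
opening: 0.0435
grip_force: 0.0
```

Call:
move_arm:
  deltas:
    - [0.5,[-0.75,-0.44,0],[0,0,0]]
    - [0.5,[-0.75,-0.44,0],[0,0,0]]
    - [0.5,[-0.75,-0.44,0],[0,0,0]]
    - [0.5,[-0.75,-0.44,0],[0,0,0]]
    - [0.5,[0,0,0],[0,0,0]]

```text
time: 1.77
eef_pos: [0.4589, 0.2828, 0.2408]
tcp_rot: [0.0, 0.228, 0.974, -0.001]
contact_force: [0.2, -0.3, -1.3]
opening: 0.0432
grip_force: 0.0
```

Call:
move_arm:
  deltas:
    - [0.5,[-0.64,-0.4,0],[0,0,0]]
    - [0.5,[0,0,0.7],[0,0,0]]
    - [0.5,[0,0,0.7],[0,0,0]]
    - [0.5,[0,0,0.7],[0,0,0]]
    - [0.5,[0,0,0.7],[0,0,0]]

```text
time: 2.18
eef_pos: [0.4652, 0.2727, 0.1843]
tcp_rot: [-0.0, 0.226, 0.974, 0.0]
contact_force: [0.3, -0.7, 0.1]
opening: 0.0433
grip_force: 0.0
```

Run:
```python
from h import *
w=snap('wrist','wrist1'); K,T=w['camera_matrix'],w['extrinsics']
print(K.round(1).tolist(),T.round(3).tolist())
def proj(p):
    c=T[:3,:3].T@(np.array(p)-T[:3,3]); th=np.arctan2(np.hypot(c[0],c[1]),c[2]); ph=np.arctan2(c[1],c[0])
    return (K[0,2]+K[0,0]*th*np.cos(ph),K[1,2]+K[1,1]*th*np.sin(ph))
im=w['color'][:,:,::-1].copy()
for p in((.467,.27,.018),(.573,.346,.043),(.505,0,.007),(.543,.23,.072),(.465,.202,.02)):
    cv2.drawMarker(im,tuple(int(round(x)) for x in proj(p)),(0,0,255),0,8)
cv2.imwrite('pics/wrist1m.png',im); print(robot.get_obs()['eef_pos'])
```

```text
[[325.2, 0.0, 278.5], [0.0, 325.2, 215.8], [0.0, 0.0, 1.0]] [[0.441, 0.867, 0.231, 0.403], [0.897, -0.426, -0.114, 0.304], [-0.0, 0.257, -0.966, 0.328], [0.0, 0.0, 0.0, 1.0]]
[0.46346529 0.27193777 0.18103922]
```

View pics/wrist1m.png

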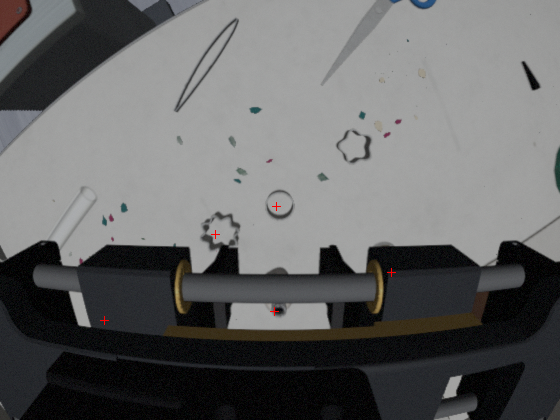

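The wrist view shows the ring at (279,204), with my mark about 3 px (about 3 mm) away, so the fix is good. I'll come down and hold.

Call:
move_arm:
  deltas:
    - [0.5,[-0.1,-0.1,0.7],[0,0,0]]
    - [0.5,[0,0,0.7],[0,0,0]]
    - [0.5,[0,0,0.7],[0,0,0]]
    - [0.5,[0,0,0.7],[0,0,0]]
    - [0.5,[0,0,0.7],[0,0,0]]

```text
time: 2.65
eef_pos: [0.4662, 0.2701, 0.1148]
tcp_rot: [-0.0, 0.226, 0.974, 0.0]
contact_force: [0.1, 0.3, -0.4]
opening: 0.0433
grip_force: 0.0
```

Call:
move_arm:
  deltas:
    - [0.5,[0,0,0.7],[0,0,0]]
    - [0.5,[0,0,0.6],[0,0,0]]
    - [0.5,[0,0,0.6],[0,0,0]]
    - [0.5,[0,0,0.2],[0,0,0]]
    - [0.5,[0,0,0],[0,0,0]]

```text
time: 3.07
eef_pos: [0.4656, 0.2694, 0.0719]
tcp_rot: [-0.001, 0.226, 0.974, -0.001]
contact_force: [-0.6, 0.4, 0.3]
opening: 0.0439
grip_force: 0.0
```

Call:
move_arm:
  deltas:
    - [0.5,[0,0,0],[0,0,0]]
    - [0.5,[0,0,0],[0,0,0]]
    - [0.5,[0,0,0],[0,0,0]]
    - [0.5,[0,0,0],[0,0,0]]
    - [0.5,[0,0,0],[0,0,0]]

```text
time: 3.48
eef_pos: [0.4669, 0.2698, 0.0738]
tcp_rot: [0.0, 0.226, 0.974, 0.0]
contact_force: [0.4, -1.0, 0.0]
opening: 0.0435
grip_force: 0.0
```

Call:
move_arm:
  deltas:
    - [0.5,[0,0,0.3],[0,0,0]]
    - [0.5,[0,0,0],[0,0,0]]
    - [0.5,[0,0,0],[0,0,0]]
    - [0.5,[0,0,0],[0,0,0]]
    - [0.5,[0,0,0],[0,0,0]]

```text
time: 3.9
eef_pos: [0.4666, 0.2696, 0.0672]
tcp_rot: [-0.0, 0.226, 0.974, -0.0]
contact_force: [-0.1, -0.6, 0.8]
opening: 0.0436
grip_force: 0.0
```

Call:
move_arm:
  deltas:
    - [0.5,[0,0,0],[0,0,0]]
    - [0.5,[0,0,0],[0,0,0]]
    - [0.5,[0,0,0],[0,0,0]]
    - [0.5,[0,0,0],[0,0,0]]
    - [0.5,[0,0,0],[0,0,0]]

```text
time: 4.32
eef_pos: [0.4666, 0.2696, 0.0673]
tcp_rot: [0.0, 0.226, 0.974, 0.0]
contact_force: [0.1, -1.4, -0.4]
opening: 0.0434
grip_force: 0.0
```

Call:
move_arm:
  deltas:
    - [0.5,[0,0,0],[0,0,0]]
    - [0.5,[0,0,0],[0,0,0]]
    - [0.5,[0,0,0],[0,0,0]]
    - [0.5,[0,0,0],[0,0,0]]
    - [0.5,[0,0,0],[0,0,0]]

```text
time: 4.73
eef_pos: [0.4666, 0.2696, 0.0672]
tcp_rot: [-0.0, 0.226, 0.974, -0.0]
contact_force: [0.4, -0.3, 0.2]
opening: 0.0437
grip_force: 0.0
```

Call:
move_arm:
  deltas:
    - [0.5,[0,0,0],[0,0,0]]
    - [0.5,[0,0,0],[0,0,0]]
    - [0.5,[0,0,0],[0,0,0]]
    - [0.5,[0,0,0],[0,0,0]]
    - [0.5,[0,0,0],[0,0,0]]

```text
time: 5.15
eef_pos: [0.4666, 0.2696, 0.0672]
tcp_rot: [-0.0, 0.226, 0.974, -0.0]
contact_force: [-0.3, -0.1, 1.2]
opening: 0.0434
grip_force: 0.0
```

Call:
move_arm:
  deltas:
    - [0.5,[0,0,0],[0,0,0]]
    - [0.5,[0,0,0],[0,0,0]]
    - [0.5,[0,0,0],[0,0,0]]
    - [0.5,[0,0,0],[0,0,0]]
    - [0.5,[0,0,0],[0,0,0]]

```text
time: 5.57
eef_pos: [0.4666, 0.2697, 0.0673]
tcp_rot: [0.0, 0.226, 0.974, 0.0]
contact_force: [-0.1, -0.3, 0.4]
opening: 0.0437
grip_force: 0.0
```

Call:
move_arm:
  deltas:
    - [0.5,[0,0,0],[0,0,0]]
    - [0.5,[0,0,0],[0,0,0]]
    - [0.5,[0,0,0],[0,0,0]]
    - [0.5,[0,0,0],[0,0,0]]
    - [0.5,[0,0,0],[0,0,0]]

```text
time: 5.98
eef_pos: [0.4666, 0.2696, 0.0672]
tcp_rot: [0.0, 0.226, 0.974, -0.0]
contact_force: [-0.2, -0.6, 0.0]
opening: 0.0436
grip_force: 0.0
```

Call:
move_arm:
  deltas:
    - [0.5,[0,0,-0.8],[0,0,0]]
    - [0.5,[0,0,-0.9],[0,0,0]]
    - [0.5,[0,0,-0.9],[0,0,0]]
    - [0.5,[0,0,-0.9],[0,0,0]]
    - [0.5,[0,0,-0.9],[0,0,0]]

```text
time: 6.4
eef_pos: [0.4664, 0.2696, 0.156]
tcp_rot: [-0.0, 0.226, 0.974, -0.0]
contact_force: [0.4, 0.7, -0.0]
opening: 0.0432
grip_force: 0.0
```

Call:
move_arm:
  deltas:
    - [0.5,[0,0,-0.9],[0,0,0]]
    - [0.5,[0,0,-0.9],[0,0,0]]
    - [0.5,[0,0,-0.9],[0,0,0]]
    - [0.5,[0,0,-0.9],[0,0,0]]
    - [0.5,[0,0,-0.6],[0,0,0]]

```text
time: 6.82
eef_pos: [0.4671, 0.2699, 0.2413]
tcp_rot: [0.001, 0.226, 0.974, 0.001]
contact_force: [0.9, 0.1, -0.3]
opening: 0.0437
grip_force: 0.0
```

Call:
move_arm:
  deltas:
    - [0.5,[-0.4,0.7,0],[0,0,0]]
    - [0.5,[-0.4,0.7,0],[0,0,0]]
    - [0.5,[-0.4,0.7,0],[0,0,0]]
    - [0.5,[-0.4,0.7,0],[0,0,0]]
    - [0.5,[-0.4,0.7,0],[0,0,0]]

```text
time: 7.23
eef_pos: [0.5338, 0.3152, 0.2389]
tcp_rot: [-0.0, 0.226, 0.974, -0.0]
contact_force: [0.1, 0.5, 0.5]
opening: 0.0438
grip_force: 0.0
```

Call:
move_arm:
  deltas:
    - [0.5,[-0.4,0.7,0],[0,0,0]]
    - [0.5,[-0.4,0.7,0],[0,0,0]]
    - [0.5,[-0.3,0.7,0],[0,0,0]]
    - [0.5,[0,0.2,0],[0,0,0]]
    - [0.5,[0,0,0],[0,0,0]]

```text
time: 7.65
eef_pos: [0.5734, 0.3469, 0.2384]
tcp_rot: [-0.0, 0.226, 0.974, -0.0]
contact_force: [-0.3, -0.4, 0.0]
opening: 0.0435
grip_force: 0.0
```

Call:
move_arm:
  deltas:
    - [0.5,[0,0,0.8],[0,0,0]]
    - [0.5,[0,0,0.8],[0,0,0]]
    - [0.5,[0,0,0.8],[0,0,0]]
    - [0.5,[0,0,0.8],[0,0,0]]
    - [0.5,[0,0,0.8],[0,0,0]]

```text
time: 8.07
eef_pos: [0.5725, 0.3459, 0.1585]
tcp_rot: [-0.0, 0.226, 0.974, -0.0]
contact_force: [-0.1, -0.2, -0.3]
opening: 0.0434
grip_force: 0.0
```

Call:
move_arm:
  deltas:
    - [0.5,[0,0,0.8],[0,0,0]]
    - [0.5,[0,0,0.8],[0,0,0]]
    - [0.5,[0,0,0.8],[0,0,0]]
    - [0.5,[0,0,0.6],[0,0,0]]
    - [0.5,[0,0,0.3],[0,0,0]]

```text
time: 8.48
eef_pos: [0.5717, 0.3455, 0.0911]
tcp_rot: [-0.001, 0.226, 0.974, -0.001]
contact_force: [-0.8, -1.4, -0.9]
opening: 0.0441
grip_force: 0.0
```

Call:
move_arm:
  deltas:
    - [0.5,[0,0,0],[0,0,0]]
    - [0.5,[0,0,0],[0,0,0]]
    - [0.5,[0,0,0],[0,0,0]]
    - [0.5,[0,0,0],[0,0,0]]
    - [0.5,[0,0,0],[0,0,0]]

```text
time: 8.9
eef_pos: [0.574, 0.3467, 0.0945]
tcp_rot: [0.001, 0.226, 0.974, 0.001]
contact_force: [-0.4, -0.7, -1.1]
opening: 0.0433
grip_force: 0.0
```

Call:
move_arm:
  deltas:
    - [0.5,[0,0,0],[0,0,0]]
    - [0.5,[0,0,0],[0,0,0]]
    - [0.5,[0,0,0],[0,0,0]]
    - [0.5,[0,0,0],[0,0,0]]
    - [0.5,[0,0,0],[0,0,0]]

```text
time: 9.32
eef_pos: [0.5734, 0.3464, 0.0932]
tcp_rot: [-0.0, 0.226, 0.974, -0.0]
contact_force: [0.3, -1.0, -0.4]
opening: 0.0438
grip_force: 0.0
```

Call:
move_arm:
  deltas:
    - [0.5,[0,0,0],[0,0,0]]
    - [0.5,[0,0,0],[0,0,0]]
    - [0.5,[0,0,0],[0,0,0]]
    - [0.5,[0,0,0],[0,0,0]]
    - [0.5,[0,0,0],[0,0,0]]

```text
time: 9.73
eef_pos: [0.5734, 0.3464, 0.0932]
tcp_rot: [-0.0, 0.226, 0.974, -0.0]
contact_force: [-0.0, 0.1, -0.4]
opening: 0.0436
grip_force: 0.0
```

Call:
move_arm:
  deltas:
    - [0.5,[0,0,0],[0,0,0]]
    - [0.5,[0,0,0],[0,0,0]]
    - [0.5,[0,0,0],[0,0,0]]
    - [0.5,[0,0,0],[0,0,0]]
    - [0.5,[0,0,0],[0,0,0]]

```text
time: 10.15
eef_pos: [0.5734, 0.3464, 0.0932]
tcp_rot: [-0.0, 0.226, 0.974, -0.0]
contact_force: [0.5, -0.5, 0.2]
opening: 0.0433
grip_force: 0.0
```

Call:
move_arm:
  deltas:
    - [0.5,[0,0,0],[0,0,0]]
    - [0.5,[0,0,0],[0,0,0]]
    - [0.5,[0,0,0],[0,0,0]]
    - [0.5,[0,0,0],[0,0,0]]
    - [0.5,[0,0,0],[0,0,0]]

```text
time: 10.57
eef_pos: [0.5734, 0.3464, 0.0933]
tcp_rot: [0.0, 0.226, 0.974, 0.0]
contact_force: [0.7, -0.3, 0.0]
opening: 0.0435
grip_force: 0.0
```

Call:
move_arm:
  deltas:
    - [0.5,[0,0,0],[0,0,0]]
    - [0.5,[0,0,0],[0,0,0]]
    - [0.5,[0,0,0],[0,0,0]]
    - [0.5,[0,0,0],[0,0,0]]
    - [0.5,[0,0,0],[0,0,0]]

```text
time: 10.98
eef_pos: [0.5734, 0.3464, 0.0932]
tcp_rot: [-0.0, 0.226, 0.974, -0.0]
contact_force: [0.1, -0.8, -1.0]
opening: 0.0436
grip_force: 0.0
```

Call:
move_arm:
  deltas:
    - [0.5,[0,0,-0.7],[0,0,0]]
    - [0.5,[0,0,-0.8],[0,0,0]]
    - [0.5,[0,0,-0.8],[0,0,0]]
    - [0.5,[0,0,-0.8],[0,0,0]]
    - [0.5,[0,0,-0.8],[0,0,0]]

```text
time: 11.4
eef_pos: [0.5736, 0.3465, 0.1733]
tcp_rot: [0.0, 0.226, 0.974, 0.0]
contact_force: [0.3, -0.2, 0.2]
opening: 0.0433
grip_force: 0.0
```

Call:
move_arm:
  deltas:
    - [0.5,[0,0,-0.8],[0,0,0]]
    - [0.5,[0,0,-0.8],[0,0,0]]
    - [0.5,[0,0,-0.8],[0,0,0]]
    - [0.5,[0,0,-0.7],[0,0,0]]
    - [0.5,[0,0,-0.4],[0,0,0]]

```text
time: 11.82
eef_pos: [0.5742, 0.3468, 0.2446]
tcp_rot: [0.001, 0.226, 0.974, 0.001]
contact_force: [-0.0, -0.3, 0.7]
opening: 0.0433
grip_force: 0.0
```

Call:
move_arm:
  deltas:
    - [0.5,[-0.2,-0.8,0],[0,0,0]]
    - [0.5,[-0.2,-0.8,0],[0,0,0]]
    - [0.5,[-0.2,-0.8,0],[0,0,0]]
    - [0.5,[-0.2,-0.8,0],[0,0,0]]
    - [0.5,[-0.2,-0.8,0],[0,0,0]]

```text
time: 12.23
eef_pos: [0.5556, 0.265, 0.2413]
tcp_rot: [-0.0, 0.226, 0.974, -0.0]
contact_force: [1.2, 0.0, 0.1]
opening: 0.0434
grip_force: 0.0
```

Call:
move_arm:
  deltas:
    - [0.5,[-0.2,-0.8,0],[0,0,0]]
    - [0.5,[-0.2,-0.8,0],[0,0,0]]
    - [0.5,[-0.2,-0.8,0],[0,0,0]]
    - [0.5,[-0.2,-0.8,0],[0,0,0]]
    - [0.5,[-0.2,-0.8,0],[0,0,0]]

```text
time: 12.65
eef_pos: [0.5383, 0.1844, 0.2414]
tcp_rot: [-0.0, 0.226, 0.974, -0.0]
contact_force: [-1.5, 1.5, 0.1]
opening: 0.0435
grip_force: 0.0
```

Call:
move_arm:
  deltas:
    - [0.5,[-0.2,-0.8,0],[0,0,0]]
    - [0.5,[-0.2,-0.8,0],[0,0,0]]
    - [0.5,[-0.2,-0.8,0],[0,0,0]]
    - [0.5,[-0.2,-0.8,0],[0,0,0]]
    - [0.5,[-0.2,-0.8,0],[0,0,0]]

```text
time: 13.07
eef_pos: [0.521, 0.1038, 0.2414]
tcp_rot: [-0.0, 0.226, 0.974, -0.0]
contact_force: [0.5, -0.4, 0.1]
opening: 0.0432
grip_force: 0.0
```

Call:
move_arm:
  deltas:
    - [0.5,[-0.3,-0.8,0],[0,0,0]]
    - [0.5,[-0.3,-0.8,0],[0,0,0]]
    - [0.5,[-0.3,-0.8,0],[0,0,0]]
    - [0.5,[-0.3,-0.8,0],[0,0,0]]
    - [0.5,[0,0,0],[0,0,0]]

```text
time: 13.48
eef_pos: [0.5144, 0.0342, 0.2415]
tcp_rot: [0.0, 0.227, 0.974, -0.001]
contact_force: [-0.1, -0.5, -0.7]
opening: 0.0437
grip_force: 0.0
```

Call:
move_arm:
  deltas:
    - [0.5,[-0.1,-0.6,0],[0,0,0]]
    - [0.5,[-0.1,-0.6,0],[0,0,0]]
    - [0.5,[-0.1,-0.5,0],[0,0,0]]
    - [0.5,[0,0,0],[0,0,0]]
    - [0.5,[0,0,0],[0,0,0]]

```text
time: 13.9
eef_pos: [0.5049, 0.003, 0.2413]
tcp_rot: [0.0, 0.227, 0.974, 0.0]
contact_force: [-0.2, -0.1, -0.7]
opening: 0.0436
grip_force: 0.0
```

Call:
move_arm:
  deltas:
    - [0.5,[0,0,0.8],[0,0,0]]
    - [0.5,[0,0,0.8],[0,0,0]]
    - [0.5,[0,0,0.8],[0,0,0]]
    - [0.5,[0,0,0.8],[0,0,0]]
    - [0.5,[0,0,0.8],[0,0,0]]

```text
time: 14.32
eef_pos: [0.5052, 0.004, 0.1606]
tcp_rot: [0.0, 0.226, 0.974, 0.0]
contact_force: [0.7, 0.7, 0.1]
opening: 0.0439
grip_force: 0.0
```

Call:
move_arm:
  deltas:
    - [0.5,[0,0,0.8],[0,0,0]]
    - [0.5,[0,0,0.8],[0,0,0]]
    - [0.5,[0,0,0.8],[0,0,0]]
    - [0.5,[0,0,0.5],[0,0,0]]
    - [0.5,[0,0,0],[0,0,0]]

```text
time: 14.73
eef_pos: [0.5033, 0.004, 0.1008]
tcp_rot: [-0.002, 0.226, 0.974, -0.0]
contact_force: [0.4, -0.2, 0.7]
opening: 0.0434
grip_force: 0.0
```

Another 45 mm down, then hold.

Call:
move_arm:
  deltas:
    - [0.5,[0,-0.1,0.6],[0,0,0]]
    - [0.5,[0,-0.1,0.6],[0,0,0]]
    - [0.5,[0,0,0.6],[0,0,0]]
    - [0.5,[0,0,0.3],[0,0,0]]
    - [0.5,[0,0,0.1],[0,0,0]]

```text
time: 15.15
eef_pos: [0.5022, -0.0001, 0.0575]
tcp_rot: [-0.001, 0.227, 0.974, -0.0]
contact_force: [-0.4, 0.1, 0.5]
opening: 0.0435
grip_force: 0.0
```

Call:
move_arm:
  deltas:
    - [0.5,[0,0,0],[0,0,0]]
    - [0.5,[0,0,0],[0,0,0]]
    - [0.5,[0,0,0],[0,0,0]]
    - [0.5,[0,0,0],[0,0,0]]
    - [0.5,[0,0,0],[0,0,0]]

```text
time: 15.57
eef_pos: [0.5038, -0.0003, 0.0598]
tcp_rot: [0.001, 0.226, 0.974, 0.0]
contact_force: [-0.4, -0.0, -0.3]
opening: 0.0435
grip_force: 0.0
```

Call:
move_arm:
  deltas:
    - [0.5,[0,0,0],[0,0,0]]
    - [0.5,[0,0,0],[0,0,0]]
    - [0.5,[0,0,0],[0,0,0]]
    - [0.5,[0,0,0],[0,0,0]]
    - [0.5,[0,0,0],[0,0,0]]

```text
time: 15.98
eef_pos: [0.5033, -0.0002, 0.0593]
tcp_rot: [0.0, 0.226, 0.974, -0.0]
contact_force: [-0.0, -0.3, 0.1]
opening: 0.0435
grip_force: 0.0
```

Call:
move_arm:
  deltas:
    - [0.5,[0,0,0],[0,0,0]]
    - [0.5,[0,0,0],[0,0,0]]
    - [0.5,[0,0,0],[0,0,0]]
    - [0.5,[0,0,0],[0,0,0]]
    - [0.5,[0,0,0],[0,0,0]]

```text
time: 16.4
eef_pos: [0.5033, -0.0002, 0.0592]
tcp_rot: [0.0, 0.226, 0.974, 0.0]
contact_force: [0.3, -0.4, -0.7]
opening: 0.0432
grip_force: 0.0
```

Call:
move_arm:
  deltas:
    - [0.5,[0,0,0],[0,0,0]]
    - [0.5,[0,0,0],[0,0,0]]
    - [0.5,[0,0,0],[0,0,0]]
    - [0.5,[0,0,0],[0,0,0]]
    - [0.5,[0,0,0],[0,0,0]]

```text
time: 16.82
eef_pos: [0.5033, -0.0002, 0.0592]
tcp_rot: [-0.0, 0.226, 0.974, 0.0]
contact_force: [-0.3, 0.2, 0.0]
opening: 0.0437
grip_force: 0.0
```

Call:
move_arm:
  deltas:
    - [0.5,[0,0,0],[0,0,0]]
    - [0.5,[0,0,0],[0,0,0]]
    - [0.5,[0,0,0],[0,0,0]]
    - [0.5,[0,0,0],[0,0,0]]
    - [0.5,[0,0,0],[0,0,0]]

```text
time: 17.23
eef_pos: [0.5033, -0.0002, 0.0592]
tcp_rot: [0.0, 0.226, 0.974, -0.0]
contact_force: [-0.3, 0.5, -0.2]
opening: 0.0435
grip_force: 0.0
```

Call:
move_arm:
  deltas:
    - [0.5,[0,0,0],[0,0,0]]
    - [0.5,[0,0,0],[0,0,0]]
    - [0.5,[0,0,0],[0,0,0]]
    - [0.5,[0,0,0],[0,0,0]]
    - [0.5,[0,0,0],[0,0,0]]

```text
time: 17.65
eef_pos: [0.5033, -0.0002, 0.0592]
tcp_rot: [0.0, 0.226, 0.974, -0.0]
contact_force: [-0.3, -0.3, 0.5]
opening: 0.0435
grip_force: 0.0
```

Run:
```python
from h import *
snap('scene','scene_end'); o=robot.get_obs(); print(o['time'],o['eef_pos'],o['tcp_rot'])
```

```text
17.7 [ 5.03303679e-01 -2.36642896e-04  5.92284072e-02] [-5.04430184e-06  2.26431556e-01  9.74027079e-01 -6.75928962e-06]
```

View pics/scene_end.png

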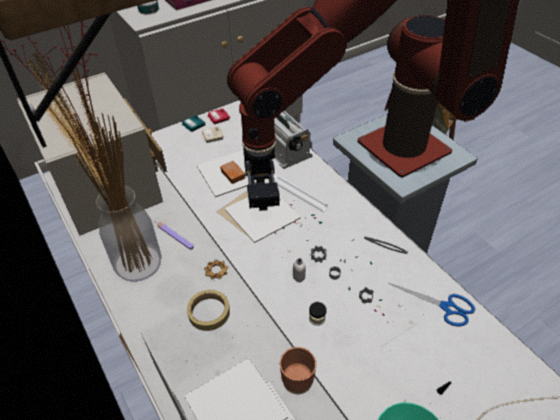

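The hand is pointing at the empty tile, around (263,205). The cutters, jar, bottle and tiles are at the same pixels as at the start, so I'm handing in.

```bash
python3 -c "
from station import robot
print(robot.close_job())"
```

```text
the job is handed in; nothing more can be done
None
```

The hand pointed at the round cutter, then the lidded jar, then the middle of the empty tile, holding over two seconds at each with no sign of contact or anything moved; the job is handed in, but no verdict came back.

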